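# Index the filling funnel to the next bottle

## Robot

A 6-joint arm with a two-finger parallel gripper is mounted at the origin on a cart in front of the work surface, level with it; the furniture and walls round the work are solid. World frame = base frame: x ahead of the robot, y to its left, z up, the work surface at z = 0. Lengths are in m, angles in degrees, forces in N, time in s.
With the tool pointing down it reaches from about 0.375 to 0.9 m from the base axis. Payload 3.1 kg.
Tool frame: the origin (TCP) lies on the centre line of the jaws, within the pads' length; the fingertips stand 25 mm ahead of it and the grasp point (between the pads) lies 6 mm ahead of it; z points along the fingers, y is the line along which they close (so a half turn about z gives the same grasp; the last joint's range is limited). The gripper opens to 87 mm and grips with 3 to 60 N. Pads are 19 mm wide; open, the fingers measure 117 mm over their backs; the gripper's body (75 mm by 190 mm) begins 51 mm behind the grasp point.
Start: joints at [52.855, 30.224, 82.088, -0, 67.689, -10.227], TCP at [0.283, 0.557, 0.248] pointing down, gripper open.
Joint ranges: [-176.69, 176.69], [-43.24, 126.21], [12.49, 139.97], [-82, 262], [0, 151.66], [-163.58, 163.58]. Speed limits (degrees/s): [159.86, 159.86, 180, 180, 180, 180].

## Interface

Orientations are given as a 3x3 rotation matrix whose columns are the frame's x, y, z axes.
In Python, from rig import read_state, capture, camera_params, hand_in gives the robot as it stands.
- The arm moves only by the tool apply_moves, never from a script. Its argument "rows" is a list of rows, each an object of numbers: "x", "y", "z": the shift along the tool's x, y, z in mm; "rx", "ry", "rz": the turn, a rotation vector about the tool's x, y, z in units of 6 degrees (1.0 is 6 degrees); "claw": the closure in counts, from 0 (fully open) to 255 (shut). A call has 1 to 10 rows; each row is the pose to reach, as a shift and turn from the pose commanded when the call began, along the tool's axes at that moment; what a row does not reach only later rows make up. A row lasts 1/8 s, in which the tool goes at most 62.5 mm and 10.7 degrees, less where a joint would pass 70% of its speed; a pose out of reach is approached as far as the arm can. A call with a gripper value outside its range is refused whole. The fingers move at their own pace and stop on an object; the grip force is fixed at half the most. Time passes only in rows, so rows that repeat a pose let the fingers close. It gives the time, the measured TCP pose, the force, the opening and the grip force at its end, in the units of the state.
- read_state(): the state, without advancing time (a new reading comes with each control period).
- capture(name): name is "side" or "top"; returns (picture, depth): 384x512x3 uint8, red, green, blue; 384x512 float32, m along the optical axis (not along the pixel's ray), 0 where there is no reading.
- camera_params(name): a dict with "fx", "fy", "cx", "cy" (pixels), "D" ([k1, k2, p1, p2, k3] as OpenCV has them; the pictures are not rectified), "xyz" and "orientation" of the camera in the world. Camera axes: x right, y up, looking along -z (the intrinsics and any distortion apply to the point x, -y, -z); pixel columns grow to the right and rows downward; lengths in m; the calibration is good to about 2 mm. A picture is of the moment at which its call begins. camera_params takes no time and is no camera call.
- hand_in(): hands the job in; it is judged then, once.
The state is a dict: "time_s": time; "joint_positions": joint angles; "qvel": joint speeds; "tau": joint torques, N m; "position": TCP position; "tcp_rot": TCP orientation; "force": force on the tool from outside, world axes, zero at the start; "moment": the same for the moment, N m; "opening": opening from 0.0 (shut) to 1.0 (fully open); "grasp_force": force on a finger pad.
Only numpy, scipy, OpenCV 4.12 (cv2) and the standard library are available. Lean on these libraries where they do the work, as an engineer would, in place of code of your own. Each camera call takes 0.05 s, during which the arm holds its last target. There are 200 camera calls.

## Task

The middle bottle in the filling stand is full: bring the funnel over the next one, the open bottle in the nest beside it (the bottle on the other side is already capped). Hook the closed, tilted fingers gently under the pull ring of the spring index pin without pinching it, lift the pin out of its hole, swing the arm one hole to the open bottle, no farther, and let the pin drop fully home there. Do not pick up or knock any bottle or the loose caps and cup, and move clear of the stand when done.

Things in the scene. Friction and masses are not known exactly. Their poses are not given: they have to be found in the camera images.
- filling_stand: Fixed bench stand. Origin on the worktop below the arm's vertical pivot; x points to the middle bottle nest (to the robot's left), z up. Its flat aluminium index plate (radius 160 mm, top 112 mm up) has five 13 mm holes at radius 140 mm, at -30, -15, 0, 15, 30 degrees about the pivot; its grey deck has five shallow bottle nests at radius 230 mm at the same angles.
- swing_arm (a joint): Turn of the steel arm about the pivot, rad: 0 over the middle nest, positive anticlockwise from above (the arm points to the robot's left, so towards the robot); a hole every 0.262 rad, limits +-0.60. It turns with under 1 N at the ring and stays where it is left. Flat bar 30 mm wide, top 126 mm up; its pivot screw reaches 139 mm.
- index_pin (a joint): Lift of the spring index pin in the arm, m: 0 = fully home in a hole, 0.011 = tip just out of the hole or riding on the plate, 0.018 = upper stop. 10 mm thick, round nosed. Its spring pushes down with about 4 N when home, 8 N at the stop. Let go between holes it rides on the plate and snaps into the next hole that comes under it.
- pull_ring (a point): Middle of the underside of the straight top bar of the pull ring, 140 mm from the pivot, 214 mm above the worktop when the pin is home; moves with arm and pin. x away from the pivot, z up. The ring is an upright stirrup of 6 mm steel wire in this y-z plane, open through along x; its bar is straight for 20 mm to either side.
- ring_foot (a point): Middle of the wire's upper side at the foot of the pull ring, 168 mm above the worktop when the pin is home. The clear opening between here and the bar is 46 mm high and 54 mm wide (top corners rounded 10 mm, lower ones 20 mm). Below it are the pin's stem and a sleeve 19 mm thick that reaches 151 mm. The space above the arm between ring and pivot is clear.
- spout (a point): Lower end of the steel funnel's stem, on the arm 230 mm from the pivot, 94 mm above the worktop; the funnel's rim is 68 mm wide, 169 mm up, so closed fingers tilted 40 to 45 degrees from vertical pass over it to the ring.
- bottle_open: Open, empty amber glass bottle, 33 mm diameter, 78 mm high, neck 18 mm, no cap; loose in the nest 15 degrees to one side or the other of the middle one (varies). Origin at the middle of its underside, 5 mm above the worktop.
- bottle_filled: Open amber bottle of the same size, filled, in the middle nest, below the funnel at the start. Origin at the middle of its underside.
- bottle_capped: Amber bottle with a black screw cap, 33 mm diameter, 82 mm high, in the nest on the other side of the middle one. Origin at the middle of its underside.
- rod_foot (a point): Lower end of the fixed support rod beside the hotplate, to the right of the stand: 12 mm thick, nearly upright, reaching 0.65 m above the worktop, with clamps at 0.39 to 0.48 m. Obstacle; so is the wall cabinet over the back of the worktop, from 0.66 m up and 0.65 m ahead of the robot on.
- cap_a: Loose black screw cap with white insert, 22 mm, on the worktop left of the stand, bystander. Origin under its middle.
- cap_b: A second such cap beside it, bystander. Origin under its middle.
- weigh_cup: Loose white plastic cup, 54 mm wide, 28 mm high, on the worktop right of the stand, behind the hotplate, bystander. Origin under its middle.
There are look-alikes about, which are no part of the job. What is shaped like the bottle_filled but purple is not meant. What is shaped like the bottle_open but yellow is not meant.

How it is judged:
By the outcome, as a careful person would: the job done as asked, in the order asked, and still so for the second after the job is handed in, with the robot touching nothing.
It also fails if it takes over 51 s, if anything falls off the work surface, if the arm or the gripper's body presses on something with over 40 N, if the wrist force passes 120 N, or if a joint passes its speed limit or range.

## Working session

There is one attempt and no reset: what is moved stays moved. The work goes in short steps, Python scripts to look and compute and a tool call to move; the robot and the scene stay as the last step left them, time stands still between calls to the robot, and variables do not carry over. Pictures are saved under pics/ and viewed, at most 10 in all, crops included, and the job is handed in when it is done.

Besides the shell and the picture viewer there is one more tool, called after "Call:" in YAML: its name, and indented under it one key for each argument. apply_moves: Moves the arm, as the interface text tells. Its arguments: {"type":"object","properties":{"rows":{"type":"array"}},"required":["rows"]}

```bash
ls; mkdir -p pics; cat > h.py <<'E'
import numpy as np, cv2
from rig import *
def cam(n):
    p=camera_params(n); K=np.array([[p['fx'],0,p['cx']],[0,p['fy'],p['cy']],[0,0,1.]])
    return K,np.array(p['D'],float),np.array(p['xyz'],float),np.array(p['orientation'],float).reshape(3,3)
def ray(n,uv):
    K,D,o,R=cam(n); q=cv2.undistortPoints(np.array(uv,float).reshape(-1,1,2),K,D).reshape(-1,2)
    return o,np.c_[q[:,0],-q[:,1],-np.ones(len(q))]@R.T
def onz(n,uv,z):
    o,d=ray(n,uv); return o+d*((z-o[2])/d[:,2])[:,None]
def proj(n,P):
    K,D,o,R=cam(n); c=(np.array(P,float).reshape(-1,3)-o)@R*[1,-1,-1]
    return cv2.projectPoints(c,np.zeros(3),np.zeros(3),K,D)[0].reshape(-1,2)
E
python3 - <<'E'
from h import *
for n in('side','top'):
    p,d=capture(n); np.savez(f'pics/{n}0.npz',p=p,d=d); cv2.imwrite(f'pics/{n}0.png',cv2.resize(p[:,:,::-1],(800,600)))
    print(n,cam(n))
print(read_state())
E
```

```text
pics
side (array([[384.41619389,   0.        , 254.58816485],
       [  0.        , 384.41619389, 190.97620092],
       [  0.        ,   0.        ,   1.        ]]), array([-0.09845828,  0.        ,  0.        ,  0.        ,  0.        ]), array([0.39808401, 1.01382299, 0.87944239]), array([[-0.99434573,  0.06217824, -0.0860839 ],
       [-0.10579885, -0.64968965,  0.75280141],
       [-0.00911995,  0.75765245,  0.65259451]]))
top (array([[440.42618372,   0.        , 251.47718097],
       [  0.        , 440.42618372, 193.26884779],
       [  0.        ,   0.        ,   1.        ]]), array([-0.12606674,  0.        ,  0.        ,  0.        ,  0.        ]), array([0.36649559, 0.15073033, 1.18753131]), array([[-8.90150927e-03,  9.94642108e-01, -1.02994371e-01],
       [-9.99960319e-01, -8.81782470e-03,  1.26780035e-03],
       [ 3.52821307e-04,  1.03001570e-01,  9.94681131e-01]]))
{'time_s': 0.1, 'joint_positions': array([ 5.28561334e+01,  3.02755024e+01,  8.21483028e+01, -1.17808704e-03,
        6.76905189e+01, -1.02273659e+01]), 'qvel': array([ 0.00755149, -0.0646349 , -0.12616424,  0.04164902, -0.01172522,
        0.01571005]), 'tau': array([-4.77244175e-04, -4.40989387e+01, -1.77149445e+01,  6.34966604e-02,
        5.34054113e-02, -1.35548643e-05]), 'position': array([0.28253648, 0.55680755, 0.24665359]), 'tcp_rot': array([[-8.91670538e-01,  4.52683373e-01, -1.18965432e-03],
       [ 4.52684812e-01,  8.91669162e-01, -1.60200781e-03],
       [ 3.35575770e-04, -1.96700161e-03, -9.99998009e-01]]), 'force': array([-0.20376697,  0.15710361,  0.24696076]), 'moment': array([ 0.03453881, -0.00288504, -0.01162541]), 'grasp_force': 0.0, 'opening': 0.9956229675842717}
```

View pics/side0.png

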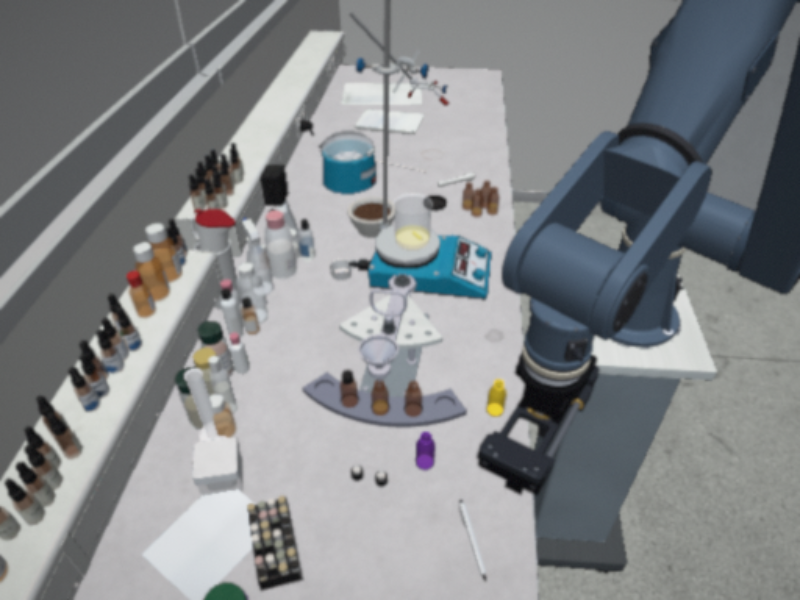

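View pics/top0.png

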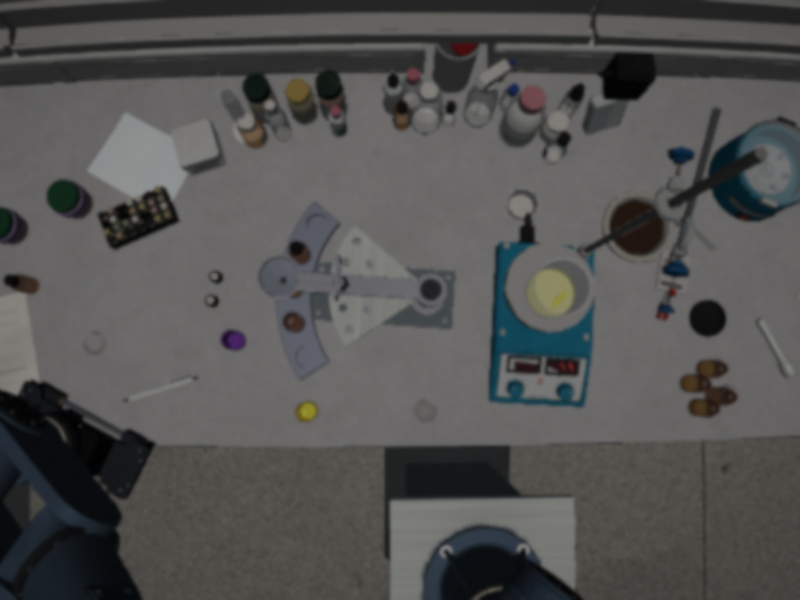

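Candidate bottles in the side view (800x600): (348,388), (380,398) and (414,398) are amber and stand in the nests. Purple (426,450) and yellow (497,398) are the look-alikes. (348,388) has a dark top and (414,398) looks open. I'll enlarge to confirm.

```bash
python3 - <<'E'
from h import *
a=np.load('pics/side0.npz')['p'][165:275,190:303]; b=np.load('pics/top0.npz')['p'][125:245,165:295]
f=lambda x,s:cv2.resize(x[:,:,::-1],None,fx=s,fy=s,interpolation=cv2.INTER_CUBIC)
A=f(a,3.5);B=f(np.clip(b*1.6,0,255).astype(np.uint8),3);H=max(len(A),len(B))
pad=lambda x:np.pad(x,((0,H-len(x)),(0,0),(0,0)))
im=np.hstack([pad(A),pad(B)]);print(im.shape,A.shape);cv2.imwrite('pics/c1.png',im)
E
```

```text
(385, 786, 3) (385, 396, 3)
```

View pics/c1.png

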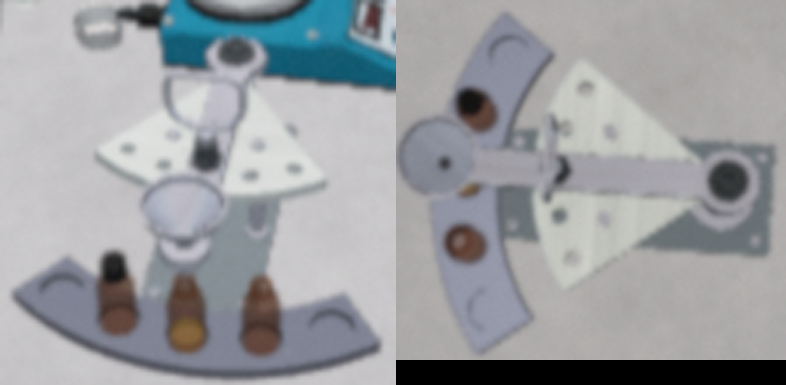

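The side crop shows the left bottle (112,270) with a black cap. The middle one (187,310) is filled, under the funnel. The right one (262,310) has no cap and stands on the robot's side, so it is bottle_open and the swing is +0.262 rad. The top crop agrees: pivot (729,181), funnel (437,157), ring bar near (549,157).

```bash
python3 - <<'E'
from h import *
T=lambda u,v:((u-396)/3+165,v/3+125); S=lambda u,v:(u/3.5+190,v/3.5+165)
pv=onz('top',[T(729,181)],.139)[0]; fu=onz('top',[T(437,157)],.169)[0]
ps=onz('side',[S(236,51)],.139)[0]; fs=onz('side',[S(183,207)],.169)[0]
print('pivot',pv,ps,'funnel',fu,fs,np.hypot(*(fu-pv)[:2]))
P=(pv+ps)/2;F=(fu+fs)/2
d=(F-P)[:2];d/=np.hypot(*d);print('dir',d,np.degrees(np.arctan2(d[1],d[0])),np.hypot(*(F-P)[:2]))
print('ring',P[:2]+.14*d, onz('top',[T(549,118),T(549,197)],.217),onz('side',[S(168,78),S(243,80)],.217))
# bottles/caps check
print('open',onz('top',[T(463,240)],.083),onz('side',[S(262,282)],.083), 'capped',onz('top',[T(470,101)],.087))
print(230*np.array(d))
# depth-based plate pts
z=np.load('pics/top0.npz')['d']; print(z[185,276],z[177,179])
E
```

```text
pivot [0.49368278 0.09039534 0.139     ] [0.49276392 0.10573897 0.139     ] funnel [0.51099237 0.31962284 0.169     ] [0.50950512 0.32754669 0.169     ] 0.229880118790674
dir [0.07528053 0.99716239] 85.68265887511137 0.22615936253119834
ring [0.50376262 0.23766989] [[0.53266478 0.22815311 0.217     ]
 [0.47349075 0.22814552 0.217     ]] [[0.53120071 0.23885756 0.217     ]
 [0.47397098 0.23576565 0.217     ]]
open [[0.45256448 0.31130042 0.083     ]] [[0.45108278 0.31945719 0.083     ]] capped [[0.57023467 0.30559739 0.087     ]]
[ 17.31452217 229.34735081]
1.0587978 1.0648017
```

```bash
cat >> h.py <<'E'
from scipy.spatial.transform import Rotation as Ro
PV=np.array([.4937,.0904]); A0=85.68
def pose(u,z,th=43,ang=0,side=0):
    a=np.radians(A0+ang); d=np.array([np.cos(a),np.sin(a)]); t=np.array([-d[1],d[0]]); th=np.radians(th)
    Z=np.r_[-np.sin(th)*d,-np.cos(th)]; Y=np.r_[-t,0]; X=np.cross(Y,Z)
    return np.r_[PV+(.14+u)*d+side*t,z],np.c_[X,Y,Z]
def rel(p,R,s=None):
    s=s or read_state(); R0=np.array(s['tcp_rot']); 
    return np.round(R0.T@(p-s['position'])*1e3,1),np.round(Ro.from_matrix(R0.T@R).as_rotvec(degrees=True)/6,3)
E
python3 - <<'E'
from h import *
print(rel(*pose(.100,.297)))
E
```

```text
(array([-307.2,  -98.8,  -50.3]), array([ 4.188, -6.298, 10.683]))
```

Call:
apply_moves:
  rows:
    - {"z": -60, "claw": 255}
    - {"x": -60, "y": -20, "z": -90, "rx": 0.42, "ry": -0.63, "rz": 1.07, "claw": 255}
    - {"x": -120, "y": -40, "z": -90, "rx": 0.84, "ry": -1.26, "rz": 2.14, "claw": 255}
    - {"x": -170, "y": -55, "z": -90, "rx": 1.26, "ry": -1.89, "rz": 3.2, "claw": 255}
    - {"x": -210, "y": -68, "z": -90, "rx": 1.88, "ry": -2.83, "rz": 4.8, "claw": 255}
    - {"x": -250, "y": -80, "z": -80, "rx": 2.5, "ry": -3.78, "rz": 6.4, "claw": 255}
    - {"x": -280, "y": -90, "z": -70, "rx": 3.1, "ry": -4.7, "rz": 8.0, "claw": 255}
    - {"x": -300, "y": -97, "z": -60, "rx": 3.7, "ry": -5.5, "rz": 9.4, "claw": 255}
    - {"x": -307, "y": -99, "z": -50, "rx": 4.19, "ry": -6.3, "rz": 10.68, "claw": 255}
    - {"x": -307, "y": -99, "z": -50, "rx": 4.19, "ry": -6.3, "rz": 10.68, "claw": 255}

```text
validation failed for argument at $.ro...
```

```bash
python3 - <<'E'
from h import *
s=read_state();print(s['joint_positions'],s['qvel'],s['opening'],s['force'],s['time_s'])
print(rel(*pose(.100,.297))); print(rel(*pose(.0116,.2024)))
o=[]
for n,w in(('side',(110,290,180,350)),('top',(110,250,140,300))):
    p,d=capture(n);a,b,c,e=w; o.append(cv2.resize(p[a:b,c:e,::-1],(400,400)))
cv2.imwrite('pics/c2.png',np.hstack(o))
E
```

```text
[ 5.28561334e+01  3.02755024e+01  8.21483028e+01 -1.17808704e-03
  6.76905189e+01 -1.02273659e+01] [ 0.00755149 -0.0646349  -0.12616424  0.04164902 -0.01172522  0.01571005] 0.9956229675842717 [-0.20376697  0.15710361  0.24696076] 0.1
(array([-307.2,  -98.8,  -50.3]), array([ 4.188, -6.298, 10.683]))
(array([-341.2, -180.2,   44.5]), array([ 4.188, -6.298, 10.683]))
```

View pics/c2.png

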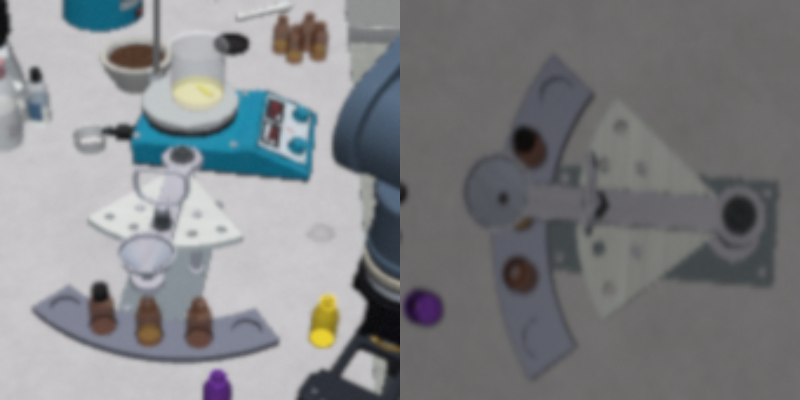

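The picture shows the scene unchanged. The move was refused as a whole, so I'll resend it with every field in each row.

Call:
apply_moves:
  rows:
    - {"x": 0, "y": 0, "z": -60, "rx": 0, "ry": 0, "rz": 0, "claw": 255}
    - {"x": -60, "y": -20, "z": -90, "rx": 0.42, "ry": -0.63, "rz": 1.07, "claw": 255}
    - {"x": -120, "y": -40, "z": -90, "rx": 0.84, "ry": -1.26, "rz": 2.14, "claw": 255}
    - {"x": -170, "y": -55, "z": -90, "rx": 1.26, "ry": -1.89, "rz": 3.2, "claw": 255}
    - {"x": -210, "y": -68, "z": -90, "rx": 1.88, "ry": -2.83, "rz": 4.8, "claw": 255}
    - {"x": -250, "y": -80, "z": -80, "rx": 2.5, "ry": -3.78, "rz": 6.4, "claw": 255}
    - {"x": -280, "y": -90, "z": -70, "rx": 3.1, "ry": -4.7, "rz": 8.0, "claw": 255}
    - {"x": -300, "y": -97, "z": -60, "rx": 3.7, "ry": -5.5, "rz": 9.4, "claw": 255}
    - {"x": -307, "y": -99, "z": -50, "rx": 4.19, "ry": -6.3, "rz": 10.68, "claw": 255}
    - {"x": -307, "y": -99, "z": -50, "rx": 4.19, "ry": -6.3, "rz": 10.68, "claw": 255}

```text
time_s: 1.45
position: [0.5119, 0.3297, 0.2946]
tcp_rot: [[0.052, 0.997, -0.054], [0.729, -0.075, -0.681], [-0.683, -0.004, -0.731]]
force: [-0.7, -0.2, -0.5]
opening: 0.017
grasp_force: 0.0
```

```bash
python3 - <<'E'
from h import *
s=read_state();print(s['joint_positions'],s['opening'],s['force'],s['time_s'])
print(rel(*pose(.100,.297))); print(rel(*pose(.0116,.2024)))
o=[]
for n,w in(('side',(110,290,180,350)),('top',(110,250,140,300))):
    p,d=capture(n);a,b,c,e=w; o.append(cv2.resize(p[a:b,c:e,::-1],(400,400)))
    print(n,proj(n,[pose(0,.217)[0]]), d.shape)
cv2.imwrite('pics/c3.png',np.hstack(o))
E
```

```text
[ 36.03330555  41.18335473  64.75125345 -32.17475455 103.09331106
  41.11040403] 0.01726903071199465 [-0.74647472 -0.23540996 -0.48000467] 1.45
(array([-1.7, -0.1, -1.7]), array([-0.025,  0.011,  0.025]))
(array([ -1.7,   0.2, 127.7]), array([-0.025,  0.011,  0.025]))
side [[248.40475738 185.78131443]] (384, 512)
top [[215.16504651 176.94184867]] (384, 512)
```

View pics/c3.png

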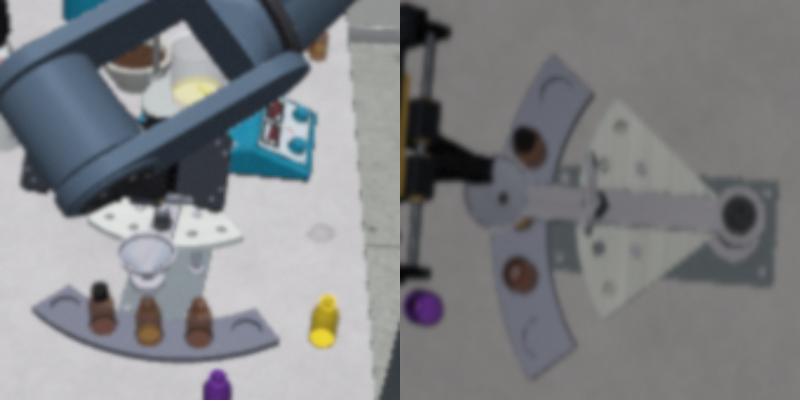

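The top crop shows the closed black fingertips at (490,168), in line with the ring bar at (590,180). Both agree with the projected positions, so I'll insert along the tool axis.

Call:
apply_moves:
  rows:
    - {"x": -2, "y": 0, "z": 20, "rx": 0, "ry": 0, "rz": 0, "claw": 255}
    - {"x": -2, "y": 0, "z": 40, "rx": 0, "ry": 0, "rz": 0, "claw": 255}
    - {"x": -2, "y": 0, "z": 60, "rx": 0, "ry": 0, "rz": 0, "claw": 255}
    - {"x": -2, "y": 0, "z": 75, "rx": 0, "ry": 0, "rz": 0, "claw": 255}
    - {"x": -2, "y": 0, "z": 85, "rx": 0, "ry": 0, "rz": 0, "claw": 255}
    - {"x": -2, "y": 0, "z": 90, "rx": 0, "ry": 0, "rz": 0, "claw": 255}
    - {"x": -2, "y": 0, "z": 90, "rx": 0, "ry": 0, "rz": 0, "claw": 255}

```text
time_s: 2.42
position: [0.5073, 0.2675, 0.2331]
tcp_rot: [[0.056, 0.997, -0.05], [0.73, -0.075, -0.679], [-0.681, 0.001, -0.732]]
force: [-0.1, -0.0, 0.2]
opening: 0.003
grasp_force: 0.0
```

```bash
python3 - <<'E'
from h import *
s=read_state();print(s['position'],s['force'],s['time_s'])
print(rel(*pose(.0116,.2024)))
o=[]
for n,w in(('side',(160,230,215,285)),('top',(140,210,170,240))):
    p,d=capture(n);a,b,c,e=w; o.append(cv2.resize(p[a:b,c:e,::-1],(400,400),interpolation=2))
cv2.imwrite('pics/c4.png',np.hstack(o))
E
```

```text
[0.50725447 0.26748925 0.23309163] [-0.08194123 -0.02206021  0.17484614] 2.425
(array([ 1.8, -0.2, 40.2]), array([ 0.009, -0.016, -0.005]))
```

View pics/c4.png

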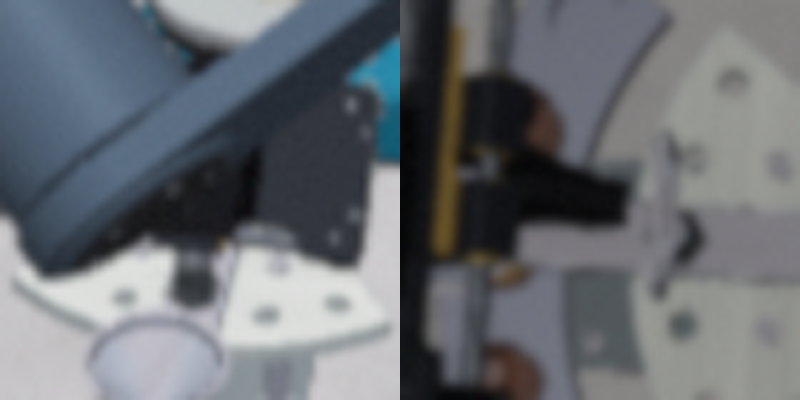

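The top crop shows the tip at (625,197), just in front of the ring bar (660,130 to 295, middle 212). It sits about 3 mm to the far side, so I'll shift by -3 in y and go through.

Call:
apply_moves:
  rows:
    - {"x": 2, "y": -3, "z": 4, "rx": 0, "ry": 0, "rz": 0, "claw": 255}
    - {"x": 2, "y": -3, "z": 12, "rx": 0, "ry": 0, "rz": 0, "claw": 255}
    - {"x": 2, "y": -3, "z": 20, "rx": 0, "ry": 0, "rz": 0, "claw": 255}
    - {"x": 2, "y": -3, "z": 28, "rx": 0, "ry": 0, "rz": 0, "claw": 255}
    - {"x": 2, "y": -3, "z": 36, "rx": 0, "ry": 0, "rz": 0, "claw": 255}
    - {"x": 2, "y": -3, "z": 40, "rx": 0, "ry": 0, "rz": 0, "claw": 255}
    - {"x": 2, "y": -3, "z": 40, "rx": 0, "ry": 0, "rz": 0, "claw": 255}

```text
time_s: 3.4
position: [0.5022, 0.2416, 0.2021]
tcp_rot: [[0.056, 0.997, -0.051], [0.73, -0.075, -0.679], [-0.681, 0.0, -0.732]]
force: [-0.9, 0.1, -0.5]
opening: 0.006
grasp_force: 0.0
```

```bash
python3 - <<'E'
from h import *
s=read_state();print(s['position'],s['force'],s['moment'],s['time_s'])
print(rel(*pose(.0116,.2024)))
R=s['tcp_rot'];print('up 10mm in tool',R.T@[0,0,10])
E
```

```text
[0.50221048 0.24164442 0.20212203] [-0.92777884  0.08901844 -0.53605934] [0.36555912 0.03632951 0.00412336] 3.4
(array([-0.1,  2.9, -0.3]), array([ 0.002, -0.01 , -0.004]))
up 10mm in tool [-6.81240952e+00  4.85286727e-03 -7.32059103e+00]
```

Call:
apply_moves:
  rows:
    - {"x": -2, "y": 0, "z": -2.2, "rx": 0, "ry": 0, "rz": 0, "claw": 255}
    - {"x": -4, "y": 0, "z": -4.4, "rx": 0, "ry": 0, "rz": 0, "claw": 255}
    - {"x": -5.5, "y": 0, "z": -5.9, "rx": 0, "ry": 0, "rz": 0, "claw": 255}
    - {"x": -5.5, "y": 0, "z": -5.9, "rx": 0, "ry": 0, "rz": 0, "claw": 255}

```text
time_s: 3.9
position: [0.5023, 0.2427, 0.21]
tcp_rot: [[0.055, 0.997, -0.05], [0.732, -0.075, -0.678], [-0.68, 0.001, -0.734]]
force: [-0.1, 2.8, -5.3]
opening: 0.004
grasp_force: 2.4
```

Call:
apply_moves:
  rows:
    - {"x": -1.4, "y": 0, "z": -1.5, "rx": 0, "ry": 0, "rz": 0, "claw": 255}
    - {"x": -1.4, "y": 0, "z": -1.5, "rx": 0, "ry": 0, "rz": 0, "claw": 255}

```text
time_s: 4.15
position: [0.5022, 0.2426, 0.2122]
tcp_rot: [[0.055, 0.997, -0.05], [0.731, -0.075, -0.678], [-0.68, 0.001, -0.733]]
force: [-0.0, 3.6, -4.5]
opening: 0.002
grasp_force: 3.2
```

Call:
apply_moves:
  rows:
    - {"x": -1.4, "y": 0, "z": -1.5, "rx": 0, "ry": 0, "rz": 0, "claw": 255}
    - {"x": -1.4, "y": 0, "z": -1.5, "rx": 0, "ry": 0, "rz": 0, "claw": 255}

```text
time_s: 4.4
position: [0.5023, 0.2424, 0.2145]
tcp_rot: [[0.056, 0.997, -0.05], [0.731, -0.075, -0.678], [-0.68, 0.001, -0.733]]
force: [-0.6, 5.0, -5.4]
opening: 0.002
grasp_force: 3.7
```

Call:
apply_moves:
  rows:
    - {"x": -1.6, "y": 0, "z": -1.8, "rx": 0, "ry": 0, "rz": 0, "claw": 255}
    - {"x": -3.2, "y": 0, "z": -3.6, "rx": 0, "ry": 0, "rz": 0, "claw": 255}
    - {"x": -4.8, "y": 0, "z": -5.3, "rx": 0, "ry": 0, "rz": 0, "claw": 255}
    - {"x": -6.4, "y": 0, "z": -7, "rx": 0, "ry": 0, "rz": 0, "claw": 255}
    - {"x": -6.4, "y": 0, "z": -7, "rx": 0, "ry": 0, "rz": 0, "claw": 255}

```text
time_s: 5.03
position: [0.5022, 0.2424, 0.2236]
tcp_rot: [[0.056, 0.997, -0.05], [0.731, -0.075, -0.678], [-0.68, 0.001, -0.733]]
force: [0.7, 4.5, -7.5]
opening: 0.005
grasp_force: 4.4
```

```bash
python3 - <<'E'
from h import *
s=read_state();print(s['position'],s['force'],s['moment'],s['time_s'])
# 5 waypoints of a 15 deg swing about pivot from the current pose
P0=np.array(s['position']);R0=np.array(s['tcp_rot'])
for a in (1,2,3,5,7,9,11,13,15,16):
    Q=Ro.from_euler('z',a,degrees=True).as_matrix(); c=np.r_[PV,0]
    print(a,rel(Q@(P0-c)+c,Q@R0,s))
d,_=None,None
p,_=capture('top'); a=cv2.resize(p[130:220,150:290,::-1],None,fx=5.5,fy=5.5,interpolation=2); cv2.imwrite('pics/c5.png',a)
E
```

```text
[0.50222215 0.24243319 0.22362215] [ 0.66422708  4.4589612  -7.54950956] [ 1.7469131  -0.0543263   0.04141304] 5.025
1 (array([-0.1, -2.7,  0. ]), array([-0.113,  0.   , -0.122]))
2 (array([-0.1, -5.3,  0.1]), array([-0.227,  0.   , -0.244]))
3 (array([-0.3, -8. ,  0.2]), array([-0.34 ,  0.   , -0.367]))
5 (array([ -0.6, -13.3,   0.6]), array([-0.567,  0.001, -0.611]))
7 (array([ -1.1, -18.5,   1. ]), array([-0.793,  0.001, -0.855]))
9 (array([ -1.7, -23.8,   1.6]), array([-1.02e+00,  1.00e-03, -1.10e+00]))
11 (array([ -2.5, -29. ,   2.3]), array([-1.247e+00,  1.000e-03, -1.344e+00]))
13 (array([ -3.4, -34.2,   3.1]), array([-1.473,  0.002, -1.589]))
15 (array([ -4.4, -39.3,   4. ]), array([-1.7  ,  0.002, -1.833]))
16 (array([ -4.9, -41.9,   4.5]), array([-1.813,  0.002, -1.955]))
```

View pics/c5.png

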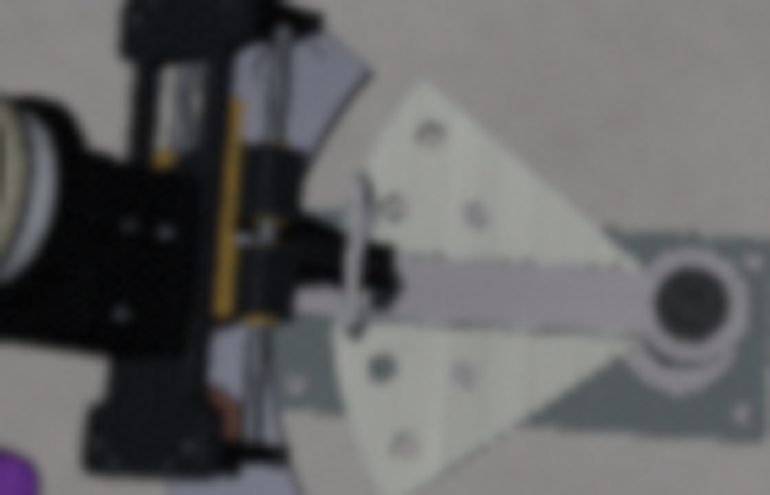

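The top crop shows the fingers passing under the ring bar (357,172 to 338), roughly centred, with the arm still over the middle hole. The force of 7.5 N means about 15 mm of lift, so the pin is out. Now the swing.

Call:
apply_moves:
  rows:
    - {"x": -0.1, "y": -2.7, "z": 0, "rx": -0.113, "ry": 0, "rz": -0.122, "claw": 255}
    - {"x": -0.3, "y": -8, "z": 0.2, "rx": -0.34, "ry": 0, "rz": -0.367, "claw": 255}
    - {"x": -0.6, "y": -13.3, "z": 0.6, "rx": -0.567, "ry": 0, "rz": -0.611, "claw": 255}
    - {"x": -1.1, "y": -18.5, "z": 1, "rx": -0.793, "ry": 0, "rz": -0.855, "claw": 255}
    - {"x": -1.7, "y": -23.8, "z": 1.6, "rx": -1.02, "ry": 0, "rz": -1.1, "claw": 255}
    - {"x": -2.5, "y": -29, "z": 2.3, "rx": -1.247, "ry": 0, "rz": -1.344, "claw": 255}
    - {"x": -3.4, "y": -34.2, "z": 3.1, "rx": -1.473, "ry": 0, "rz": -1.589, "claw": 255}
    - {"x": -3.9, "y": -37, "z": 3.5, "rx": -1.59, "ry": 0, "rz": -1.71, "claw": 255}
    - {"x": -3.9, "y": -37, "z": 3.5, "rx": -1.59, "ry": 0, "rz": -1.71, "claw": 255}

```text
time_s: 6.2
position: [0.4643, 0.2395, 0.224]
tcp_rot: [[-0.123, 0.986, 0.115], [0.722, 0.169, -0.671], [-0.681, -0.0, -0.732]]
force: [-1.1, 4.8, -7.4]
opening: 0.006
grasp_force: 4.5
```

```bash
python3 - <<'E'
from h import *
s=read_state();print(s['position'],s['force'],s['moment'],s['time_s'])
p,_=capture('top'); a=cv2.resize(p[130:220,150:290,::-1],None,fx=5.5,fy=5.5,interpolation=2); cv2.imwrite('pics/c6.png',a)
for an in(12,13,14,15,16): print(an,(proj('top',[pose(0,.230,43,an)[0],np.r_[pose(-.07,.126,43,an)[0]]])-[150,130])*5.5)
E
```

```text
[0.46426047 0.23952149 0.22395069] [-1.06838925  4.78685057 -7.43248433] [ 1.7823214   0.39920068 -0.03289403] 6.2
12 [[357.8916311  326.38956401]
 [534.38945967 330.29008444]]
13 [[358.76503956 332.420264  ]
 [534.80534316 333.01284915]]
14 [[359.74500991 338.43721896]
 [535.26909096 335.72858552]]
15 [[360.83132533 344.43855739]
 [535.78057786 338.4364585 ]]
16 [[362.02373521 350.42240964]
 [536.33966384 341.13563485]]
```

View pics/c6.png

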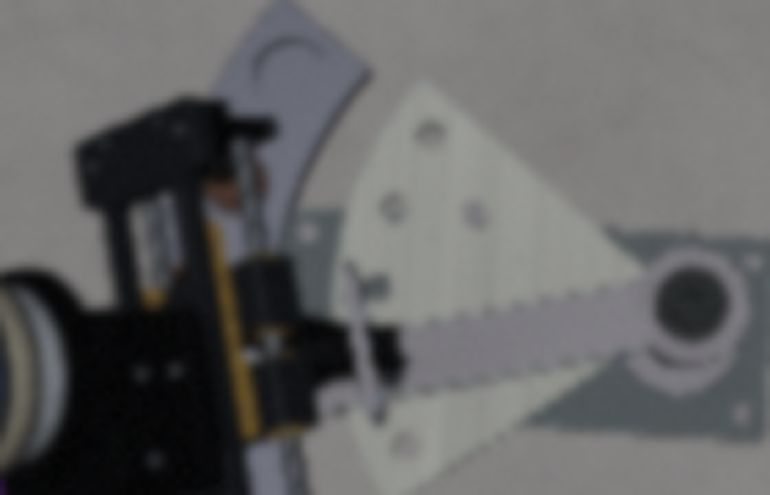

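The ring bar runs from (350,265) to (378,425), so its middle is at row 345. That matches the 15 degree prediction (344). I'll lower gently and watch the force: if the pin rides on the plate, the force vanishes early.

Call:
apply_moves:
  rows:
    - {"x": 1.4, "y": 0, "z": 1.5, "rx": 0, "ry": 0, "rz": 0, "claw": 255}
    - {"x": 2.7, "y": 0, "z": 2.9, "rx": 0, "ry": 0, "rz": 0, "claw": 255}
    - {"x": 4.1, "y": 0, "z": 4.4, "rx": 0, "ry": 0, "rz": 0, "claw": 255}
    - {"x": 5.4, "y": 0, "z": 5.8, "rx": 0, "ry": 0, "rz": 0, "claw": 255}
    - {"x": 5.4, "y": 0, "z": 5.8, "rx": 0, "ry": 0, "rz": 0, "claw": 255}

```text
time_s: 6.88
position: [0.4653, 0.2397, 0.2163]
tcp_rot: [[-0.122, 0.986, 0.116], [0.722, 0.168, -0.671], [-0.681, 0.001, -0.732]]
force: [-1.5, 5.3, -7.0]
opening: 0.005
grasp_force: 4.1
```

The force is still 7 N below the plate-riding height, so the pin is entering the hole. Continue down to mid-opening.

Call:
apply_moves:
  rows:
    - {"x": 1.4, "y": 0, "z": 1.5, "rx": 0, "ry": 0, "rz": 0, "claw": 255}
    - {"x": 2.7, "y": 0, "z": 2.9, "rx": 0, "ry": 0, "rz": 0, "claw": 255}
    - {"x": 4.1, "y": 0, "z": 4.4, "rx": 0, "ry": 0, "rz": 0, "claw": 255}
    - {"x": 5.4, "y": 0, "z": 5.8, "rx": 0, "ry": 0, "rz": 0, "claw": 255}
    - {"x": 6.8, "y": 0, "z": 7.3, "rx": 0, "ry": 0, "rz": 0, "claw": 255}
    - {"x": 8.7, "y": 0, "z": 9.4, "rx": 0, "ry": 0, "rz": 0, "claw": 255}
    - {"x": 8.7, "y": 0, "z": 9.4, "rx": 0, "ry": 0, "rz": 0, "claw": 255}

```text
time_s: 7.75
position: [0.4655, 0.2382, 0.2046]
tcp_rot: [[-0.122, 0.986, 0.116], [0.719, 0.168, -0.674], [-0.684, 0.001, -0.729]]
force: [-0.7, -0.5, 0.4]
opening: 0.007
grasp_force: 0.0
```

```bash
python3 - <<'E'
from h import *
s=read_state();print(s['position'],s['force'],s['moment'],s['time_s'])
for a in(0,14,15,16):print(a,rel(*pose(.0116,.2024,43,a)))
E
```

```text
[0.46550969 0.23824233 0.20463891] [-0.71882997 -0.49010772  0.37034128] [ 0.40624655  0.10671637 -0.01714748] 7.75
0 (array([-0.9, 39.6,  4. ]), array([1.602, 0.026, 1.694]))
14 (array([2.4, 2.9, 0.9]), array([ 0.008,  0.028, -0.01 ]))
15 (array([2.3, 0.3, 0.9]), array([-0.106,  0.028, -0.132]))
16 (array([ 2.3, -2.4,  0.9]), array([-0.22 ,  0.028, -0.253]))
```

Free of the ring. I'll centre in the opening and withdraw along the tool axis, then move well clear.

Call:
apply_moves:
  rows:
    - {"x": 2, "y": 0, "z": 0, "rx": 0, "ry": 0, "rz": 0, "claw": 255}
    - {"x": 2, "y": 0, "z": -8, "rx": 0, "ry": 0, "rz": 0, "claw": 255}
    - {"x": 2, "y": 0, "z": -18, "rx": 0, "ry": 0, "rz": 0, "claw": 255}
    - {"x": 2, "y": 0, "z": -30, "rx": 0, "ry": 0, "rz": 0, "claw": 255}
    - {"x": 2, "y": 0, "z": -50, "rx": 0, "ry": 0, "rz": 0, "claw": 255}
    - {"x": 2, "y": 0, "z": -80, "rx": 0, "ry": 0, "rz": 0, "claw": 255}
    - {"x": 2, "y": 0, "z": -120, "rx": 0, "ry": 0, "rz": 0, "claw": 255}
    - {"x": 2, "y": 0, "z": -170, "rx": 0, "ry": 0, "rz": 0, "claw": 255}
    - {"x": 2, "y": 0, "z": -220, "rx": 0, "ry": 0, "rz": 0, "claw": 255}
    - {"x": 2, "y": 0, "z": -220, "rx": 0, "ry": 0, "rz": 0, "claw": 255}

```text
time_s: 9.0
position: [0.4394, 0.392, 0.3666]
tcp_rot: [[-0.121, 0.985, 0.122], [0.726, 0.172, -0.666], [-0.677, 0.008, -0.736]]
force: [-0.3, 0.2, -0.2]
opening: 0.004
grasp_force: 0.0
```

```bash
python3 - <<'E'
from h import *
s=read_state();print(s['position'],s['force'],s['time_s'],s['joint_positions'])
o=[]
for n,w in(('side',(130,290,180,340)),('top',(110,250,150,290))):
    p,d=capture(n);a,b,c,e=w; o.append(cv2.resize(p[a:b,c:e,::-1],(400,400),interpolation=2))
    np.savez(f'pics/{n}9.npz',p=p)
cv2.imwrite('pics/c7.png',np.hstack(o))
E
```

```text
[0.43939988 0.39197142 0.36659769] [-0.29747306  0.18253643 -0.1742527 ] 9.0 [ 45.97415356  34.63872152  66.1017124  -34.68660913 104.49541721
  35.06594726]
```

View pics/c7.png

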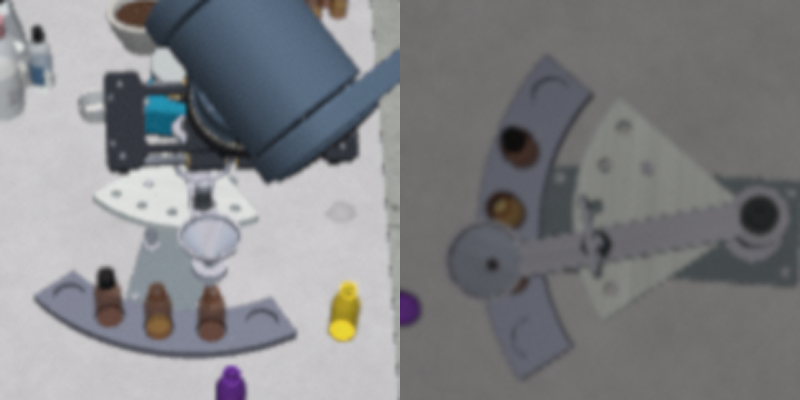

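The funnel now sits over the open bottle, in the top crop at (487,258) on the robot's side of the filled bottle (505,210). All bottles are standing in their nests. I'll move farther off so the side camera can check the pin height.

Call:
apply_moves:
  rows:
    - {"x": 0, "y": -40, "z": -30, "rx": 0, "ry": 0, "rz": 0, "claw": 255}
    - {"x": 0, "y": -90, "z": -50, "rx": 0, "ry": 0, "rz": 0, "claw": 255}
    - {"x": 10, "y": -140, "z": -60, "rx": 0, "ry": 0, "rz": 0, "claw": 255}
    - {"x": 20, "y": -180, "z": -60, "rx": 0, "ry": 0, "rz": 0, "claw": 255}
    - {"x": 20, "y": -180, "z": -60, "rx": 0, "ry": 0, "rz": 0, "claw": 255}

```text
time_s: 9.72
position: [0.25, 0.4116, 0.392]
tcp_rot: [[-0.127, 0.985, 0.115], [0.718, 0.171, -0.674], [-0.684, -0.003, -0.729]]
force: [1.0, 0.1, 0.1]
opening: 0.003
grasp_force: 0.0
```

```bash
python3 - <<'E'
from h import *
s=read_state();print(s['position'],s['force'],s['time_s'],s['qvel'].round(2))
p,_=capture('side'); t,_=capture('top')
pt=[(150+87/2.857,110+258/2.857),(150+360/2.857,110+215/2.857)]
f=onz('top',pt[:1],.169)[0];q=onz('top',pt[1:],.139)[0];v=f-q;print('arm deg',np.degrees(np.arctan2(v[1],v[0]))-A0)
# ring bar (mid) projected in the side crop for pin lifts, relative to 800x600 crop origin
for h in(0,.005,.011): print(h,(proj('side',[pose(0,.217+h,43,15)[0],pose(.09,.169,43,15)[0],np.r_[PV,.139]])-[210,150])*7)
cv2.imwrite('pics/c8.png',cv2.resize(p[150:235,210:320,::-1],None,fx=7,fy=7,interpolation=2))
E
```

```text
[0.25001367 0.41160185 0.39203001] [0.96779287 0.06911385 0.0547819 ] 9.725 [-2.63  0.95 -3.07 -2.53 -1.13 -0.97]
arm deg 13.655127746576142
0 [[364.12644883 252.89918365]
 [386.76360923 508.49551086]
 [333.37326155 185.05846156]]
0.005 [[364.17167906 242.86284112]
 [386.76360923 508.49551086]
 [333.37326155 185.05846156]]
0.011 [[364.22614447 230.73518625]
 [386.76360923 508.49551086]
 [333.37326155 185.05846156]]
```

View pics/c8.png

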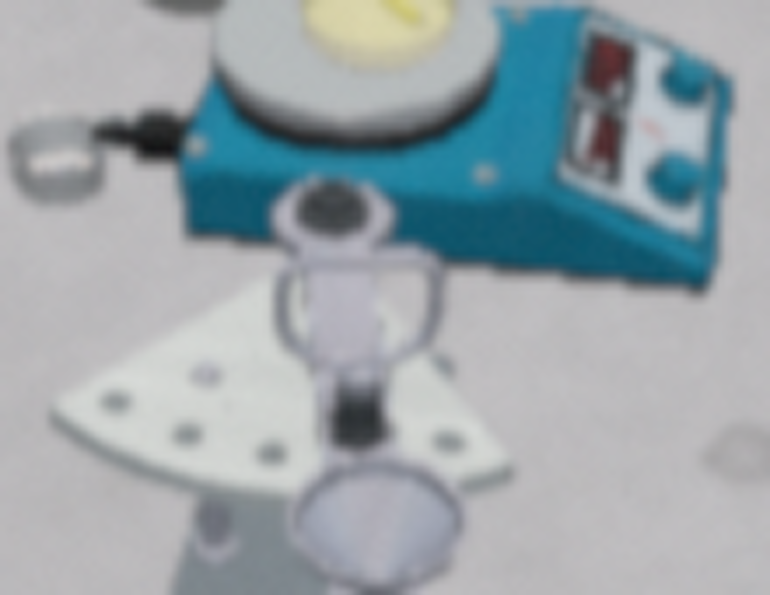

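The side crop shows the ring bar at row ~255, the pivot screw at (333,208), the collar at (358,415) and the funnel at (378,520). The bar looks a few mm high for its collar, and the measured arm angle is only ~13.7 degrees. The pin nose may be resting on the hole's edge, so I'll compare numerically with the start image.

```bash
python3 - <<'E'
from h import *
p1,_=capture('side');t1,_=capture('top')
p0=np.load('pics/side0.npz')['p'];t0=np.load('pics/top0.npz')['p']
def blob(im,thr,win):
    a,b,c,e=win;m=(im[a:b,c:e].max(2)<thr).astype(np.uint8)
    n,l,st,ce=cv2.connectedComponentsWithStats(m);i=1+np.argmax(st[1:,4]);return ce[i]+[c,a],st[i,4],st[i,:4]+[c,a,0,0]
for nm,p,cu,cw in(('0',p0,248.5,(200,218,238,262)),('1',p1,262,(200,218,252,272))):
    print(nm,'pivot',blob(p,90,(170,190,245,270)),'collar',blob(p,90,cw))
    u=int(cu); print('prof cols',[(r,p[r,u-4:u+9].mean(1).astype(int).tolist()) for r in range(182,200)])
for an in(0,14,15):
  for z in(.217,.140,.151): print(an,z,proj('side',[pose(0,z,43,an)[0]])-proj('side',[np.r_[PV,.139]]))
g=lambda t:cv2.cvtColor(t,cv2.COLOR_RGB2GRAY)
for t in(t0,t1): print('top pivot',blob(t,62,(175,197,265,288)), 'funnel hole',blob(t,70,(165,215,172,190)))
E
```

```text
0 pivot (array([257.03030303, 179.42424242]), np.int32(33), array([254, 177,   7,   6])) collar (array([248.64705882, 209.5       ]), np.int32(34), array([246, 207,   6,   6]))
prof cols [(182, [76, 75, 74, 75, 93, 135, 174, 182, 160, 130, 104, 91, 86]), (183, [74, 74, 73, 74, 87, 123, 158, 178, 179, 166, 148, 131, 127]), (184, [100, 96, 97, 95, 98, 118, 140, 170, 185, 187, 179, 173, 169]), (185, [148, 143, 145, 146, 147, 149, 156, 171, 188, 192, 189, 190, 190]), (186, [168, 168, 171, 175, 178, 177, 176, 177, 187, 188, 186, 189, 194]), (187, [178, 178, 175, 179, 181, 176, 172, 172, 175, 175, 177, 180, 185]), (188, [193, 193, 186, 188, 189, 186, 177, 175, 176, 177, 177, 173, 170]), (189, [200, 201, 200, 203, 206, 204, 194, 191, 191, 191, 189, 182, 172]), (190, [203, 207, 210, 214, 215, 208, 199, 196, 195, 194, 194, 194, 189]), (191, [209, 214, 218, 218, 216, 204, 198, 196, 194, 194, 196, 197, 195]), (192, [216, 219, 219, 220, 216, 204, 198, 194, 194, 194, 196, 197, 196]), (193, [220, 220, 221, 218, 212, 201, 197, 194, 193, 195, 196, 196, 196]), (194, [221, 220, 220, 216, 201, 194, 194
[... 1895 characters left out ...]
160, 156])]
0 0.217 [[-9.21999427  9.34439135]]
0 0.14 [[-8.68241335 30.3141468 ]]
0 0.151 [[-8.75632182 27.43934449]]
14 0.217 [[3.48451215 9.73984692]]
14 0.14 [[ 3.43001894 30.72454862]]
14 0.151 [[ 3.43771501 27.84794322]]
15 0.217 [[4.39331247 9.69153173]]
15 0.14 [[ 4.29641999 30.67604236]]
15 0.151 [[ 4.30995951 27.79944369]]
top pivot (array([275.2734375, 184.8515625]), np.int32(128), array([269, 179,  13,  13])) funnel hole (array([185.44827586, 205.59770115]), np.int32(87), array([181, 200,   9,  13]))
top pivot (array([275.4140625, 184.90625  ]), np.int32(128), array([270, 179,  12,  13])) funnel hole (array([183.39130435, 180.32608696]), np.int32(46), array([180, 177,  10,  10]))
```

The side collar shift gives ~13.9 degrees and the bar ~2 mm of lift (±1.5). That is ambiguous, so I'll test it mechanically: go back into the ring, nudge it gently towards +15 and see whether the pin drops.

```bash
python3 - <<'E'
from h import *
for a in (.230,.100,): print(rel(*pose(a*.682+.0116,.2024+a*.731,43,14)))
E
```

```text
(array([-20.9, 182.6,  49.9]), array([-0.003, -0.001, -0.012]))
(array([-20.9, 182.6, 179.9]), array([-0.003, -0.001, -0.012]))
```

Call:
apply_moves:
  rows:
    - {"x": -10, "y": 40, "z": 0, "rx": 0, "ry": 0, "rz": 0, "claw": 255}
    - {"x": -21, "y": 90, "z": 10, "rx": 0, "ry": 0, "rz": 0, "claw": 255}
    - {"x": -21, "y": 140, "z": 30, "rx": 0, "ry": 0, "rz": 0, "claw": 255}
    - {"x": -21, "y": 183, "z": 50, "rx": 0, "ry": 0, "rz": 0, "claw": 255}
    - {"x": -21, "y": 183, "z": 90, "rx": 0, "ry": 0, "rz": 0, "claw": 255}
    - {"x": -21, "y": 183, "z": 130, "rx": 0, "ry": 0, "rz": 0, "claw": 255}
    - {"x": -21, "y": 183, "z": 170, "rx": 0, "ry": 0, "rz": 0, "claw": 255}
    - {"x": -21, "y": 183, "z": 190, "rx": 0, "ry": 0, "rz": 0, "claw": 255}
    - {"x": -21, "y": 183, "z": 190, "rx": 0, "ry": 0, "rz": 0, "claw": 255}

```text
time_s: 11.05
position: [0.4579, 0.2991, 0.2672]
tcp_rot: [[-0.122, 0.986, 0.111], [0.721, 0.165, -0.673], [-0.683, -0.002, -0.731]]
force: [-0.1, -0.6, 0.7]
opening: 0.004
grasp_force: 0.0
```

```bash
python3 - <<'E'
from h import *
print(read_state()['force'],rel(*pose(.0116,.2024,43,14)))
E
```

```text
[-0.13630484 -0.64488156  0.6853412 ] (array([ 0.3,  0.5, 88.4]), array([-0.036,  0.007, -0.006]))
```

Call:
apply_moves:
  rows:
    - {"x": 0, "y": 0, "z": 20, "rx": 0, "ry": 0, "rz": 0, "claw": 255}
    - {"x": 0, "y": 0, "z": 38, "rx": 0, "ry": 0, "rz": 0, "claw": 255}
    - {"x": 0, "y": 0, "z": 50, "rx": 0, "ry": 0, "rz": 0, "claw": 255}
    - {"x": 0, "y": 0, "z": 60, "rx": 0, "ry": 0, "rz": 0, "claw": 255}
    - {"x": 0, "y": 0, "z": 70, "rx": 0, "ry": 0, "rz": 0, "claw": 255}
    - {"x": 0, "y": 0, "z": 80, "rx": 0, "ry": 0, "rz": 0, "claw": 255}
    - {"x": 0, "y": 0, "z": 88, "rx": 0, "ry": 0, "rz": 0, "claw": 255}
    - {"x": 0, "y": 0, "z": 88, "rx": 0, "ry": 0, "rz": 0, "claw": 255}

```text
time_s: 12.05
position: [0.4674, 0.2416, 0.2037]
tcp_rot: [[-0.123, 0.986, 0.114], [0.721, 0.168, -0.672], [-0.682, -0.0, -0.732]]
force: [-0.4, -0.5, 0.2]
opening: 0.004
grasp_force: 0.0
```

Call:
apply_moves:
  rows:
    - {"x": 0, "y": -4, "z": 0, "rx": 0, "ry": 0, "rz": 0, "claw": 255}
    - {"x": 0, "y": -8, "z": 0, "rx": 0, "ry": 0, "rz": 0, "claw": 255}
    - {"x": 0, "y": -10, "z": 0, "rx": 0, "ry": 0, "rz": 0, "claw": 255}
    - {"x": 0, "y": -10, "z": 0, "rx": 0, "ry": 0, "rz": 0, "claw": 255}

```text
time_s: 12.55
position: [0.4575, 0.2406, 0.2043]
tcp_rot: [[-0.123, 0.986, 0.116], [0.722, 0.169, -0.671], [-0.681, 0.001, -0.732]]
force: [0.7, 0.5, -0.6]
opening: 0.003
grasp_force: 0.0
```

Call:
apply_moves:
  rows:
    - {"x": 0, "y": -1.5, "z": 0, "rx": 0, "ry": 0, "rz": 0, "claw": 255}
    - {"x": 0, "y": -1.5, "z": 0, "rx": 0, "ry": 0, "rz": 0, "claw": 255}

```text
time_s: 12.8
position: [0.4562, 0.2402, 0.2041]
tcp_rot: [[-0.123, 0.986, 0.115], [0.722, 0.169, -0.671], [-0.681, 0.001, -0.732]]
force: [-0.7, -0.5, -0.7]
opening: 0.007
grasp_force: 0.0
```

Call:
apply_moves:
  rows:
    - {"x": 0, "y": -1.5, "z": 0, "rx": 0, "ry": 0, "rz": 0, "claw": 255}
    - {"x": 0, "y": -1.5, "z": 0, "rx": 0, "ry": 0, "rz": 0, "claw": 255}

```text
time_s: 13.05
position: [0.4547, 0.2399, 0.2041]
tcp_rot: [[-0.123, 0.986, 0.115], [0.722, 0.169, -0.671], [-0.681, 0.001, -0.732]]
force: [-0.8, 0.1, -0.1]
opening: 0.005
grasp_force: 0.0
```

Call:
apply_moves:
  rows:
    - {"x": 0, "y": -1, "z": 0, "rx": 0, "ry": 0, "rz": 0, "claw": 255}
    - {"x": 0, "y": -1, "z": 0, "rx": 0, "ry": 0, "rz": 0, "claw": 255}

```text
time_s: 13.3
position: [0.4537, 0.2398, 0.2041]
tcp_rot: [[-0.123, 0.986, 0.115], [0.722, 0.169, -0.671], [-0.681, 0.001, -0.732]]
force: [-0.2, -0.0, -0.0]
opening: 0.008
grasp_force: 0.0
```

Call:
apply_moves:
  rows:
    - {"x": 0, "y": -1, "z": 0, "rx": 0, "ry": 0, "rz": 0, "claw": 255}
    - {"x": 0, "y": -1, "z": 0, "rx": 0, "ry": 0, "rz": 0, "claw": 255}

```text
time_s: 13.55
position: [0.4527, 0.2396, 0.2041]
tcp_rot: [[-0.123, 0.986, 0.115], [0.722, 0.169, -0.671], [-0.681, 0.001, -0.732]]
force: [-0.2, -0.0, -0.4]
opening: 0.005
grasp_force: 0.0
```

Call:
apply_moves:
  rows:
    - {"x": 0, "y": -1.5, "z": 0, "rx": 0, "ry": 0, "rz": 0, "claw": 255}
    - {"x": 0, "y": -1.5, "z": 0, "rx": 0, "ry": 0, "rz": 0, "claw": 255}

```text
time_s: 13.8
position: [0.4512, 0.2393, 0.2041]
tcp_rot: [[-0.123, 0.986, 0.115], [0.722, 0.169, -0.671], [-0.681, 0.001, -0.732]]
force: [-0.6, 0.2, -0.4]
opening: 0.003
grasp_force: 0.0
```

Call:
apply_moves:
  rows:
    - {"x": 0, "y": -1.5, "z": 0, "rx": 0, "ry": 0, "rz": 0, "claw": 255}
    - {"x": 0, "y": -1.5, "z": 0, "rx": 0, "ry": 0, "rz": 0, "claw": 255}

```text
time_s: 14.05
position: [0.4497, 0.2391, 0.2041]
tcp_rot: [[-0.123, 0.986, 0.115], [0.722, 0.168, -0.671], [-0.681, 0.001, -0.732]]
force: [-0.6, -0.3, -0.3]
opening: 0.002
grasp_force: 0.0
```

No contact force yet. I'll check numerically that the arm itself has not moved.

```bash
python3 - <<'E'
from h import *
t9=np.load('pics/top9.npz')['p']; t1,_=capture('top')
tpl=t9[188:213,168:194]; r=cv2.matchTemplate(t1[175:235,150:215],tpl,cv2.TM_CCOEFF_NORMED);_,v,_,l=cv2.minMaxLoc(r);print('funnel template at',l,'was (18,13)',v)
tpl=t9[182:198,222:262]; r=cv2.matchTemplate(t1[170:210,212:272],tpl,cv2.TM_CCOEFF_NORMED);_,v,_,l=cv2.minMaxLoc(r);print('arm',l,'was (10,12)',v)
s=read_state(); print(s['position'],s['force'])
y=pose(0,.2,43,14)[1][:,1]; print('offset of tip from ring at14 along t', -(s['position']-pose(.0116,.2024,43,14)[0])@y)
for h in (.168,.19,.21): print('tip px',proj('top',[s['position']+s['tcp_rot'][:,2]*.025]),'TCP',proj('top',[s['position']]),'ring',proj('top',[pose(0,.217,43,14)[0]])) if h==.19 else 0
cv2.imwrite('pics/c9.png',cv2.resize(t1[140:240,160:290,::-1],None,fx=6,fy=6,interpolation=2))
E
```

```text
funnel template at (38, 1) was (18,13) 0.37966492772102356
arm (10, 13) was (10,12) 0.9555879831314087
[0.44970207 0.23906268 0.20409819] [ 0.18718694  0.60096062 -0.53809337]
offset of tip from ring at14 along t 0.018374566530924688
tip px [[219.6609529  201.23142862]] TCP [[211.60662982 201.88063246]] ring [[215.88318096 192.16076027]]
```

```bash
cat >> h.py <<'E'
def armang(t):
    # arm edges by gradient in rectified overhead view: lines across the arm at several radii, height .126
    g=cv2.cvtColor(t,cv2.COLOR_RGB2GRAY).astype(np.float32)
    r=np.linspace(.035,.095,25); a=np.arange(-8,26,.1)
    P=np.array([[pose(rr-.14,.126,43,aa)[0] for aa in a] for rr in r]); uv=proj('top',P.reshape(-1,3)).astype(np.float32).reshape(len(r),len(a),2)
    return a,r,cv2.remap(g,uv[...,0],uv[...,1],cv2.INTER_LINEAR)
E
python3 - <<'E'
from h import *
t0=np.load('pics/top0.npz')['p'];t9=np.load('pics/top9.npz')['p'];t1,_=capture('top')
S=[armang(t) for t in(t0,t9,t1)]; a,r=S[0][:2]
# shift of each strip row vs. start by 1-D correlation
for n,ref,s in(('9 vs 0',S[0][2],S[1][2]),('now vs 9',S[1][2],S[2][2]),('now vs 0',S[0][2],S[2][2])):
    w=ref[10:][:, (a>=-7)&(a<=9)] if n[-1]=='0' else ref[10:][:, (a>=3)&(a<=24)]
    w=np.ascontiguousarray(w); R=cv2.matchTemplate(np.ascontiguousarray(s[10:]),w,cv2.TM_CCOEFF_NORMED)[0]
    i=R.argmax(); off=a[i]-(-7 if n[-1]=='0' else 3); print(n,round(off,2),R.max().round(3))
E
```

```text
9 vs 0 12.0 0.577
now vs 9 1.7 0.448
now vs 0 14.1 0.62
```

```bash
python3 - <<'E'
from h import *
t0=np.load('pics/top0.npz')['p'];t9=np.load('pics/top9.npz')['p'];t1,_=capture('top')
for t in(t0,t9,t1):
    g=cv2.cvtColor(t,cv2.COLOR_RGB2GRAY).astype(np.float32); row=[]
    o=np.arange(-36,37,2)/1e3
    for A in (np.arange(-2,3,1) if t is t0 else np.arange(11,18,1)):
        P=np.array([[pose(rr-.14,.126,43,A,oo)[0] for oo in o] for rr in np.linspace(.05,.105,25)])
        uv=proj('top',P.reshape(-1,3)).astype(np.float32).reshape(25,-1,2)
        v=cv2.remap(g,uv[...,0],uv[...,1],cv2.INTER_LINEAR); m=v.mean(0)
        G=np.gradient(m); print(A,'sharp',round(np.abs(G).max(),1),m.astype(int).tolist())
    print()
E
```

```text
-2 sharp 7.2 [120, 119, 120, 120, 121, 122, 123, 123, 122, 120, 115, 109, 105, 103, 103, 102, 102, 102, 102, 102, 102, 103, 103, 102, 101, 99, 100, 106, 114, 119, 120, 120, 120, 120, 120, 118, 117]
-1 sharp 7.2 [119, 119, 120, 121, 122, 123, 123, 123, 121, 117, 111, 106, 103, 103, 102, 102, 102, 102, 102, 102, 102, 103, 102, 101, 99, 99, 104, 112, 118, 120, 120, 120, 120, 120, 119, 117, 116]
0 sharp 7.7 [119, 120, 120, 122, 123, 123, 123, 122, 119, 113, 107, 104, 103, 103, 102, 102, 102, 102, 102, 102, 103, 103, 102, 100, 98, 101, 110, 117, 120, 120, 120, 120, 120, 119, 118, 117, 116]
1 sharp 7.4 [120, 120, 121, 122, 123, 123, 122, 120, 115, 109, 105, 103, 103, 102, 102, 102, 102, 102, 102, 103, 103, 102, 101, 98, 100, 107, 115, 119, 120, 120, 120, 120, 119, 118, 117, 116, 115]
2 sharp 7.0 [120, 121, 122, 123, 123, 123, 121, 117, 111, 106, 103, 103, 102, 102, 102, 102, 102, 102, 103, 103, 102, 101, 99, 99, 104, 112, 118, 120, 120, 120, 120, 119, 118, 117, 116, 115, 114]

11 sharp 5.8 [128, 128, 127, 127, 127, 127, 127, 127, 127, 125, 121, 116, 111, 108, 107, 107, 107, 106, 106, 106, 
[... 1954 characters left out ...]
22, 122, 122, 122, 122, 122, 123, 122, 121, 122, 127, 135, 138, 136, 132, 128, 123, 118, 113, 110, 108]
15 sharp 6.5 [145, 145, 145, 145, 145, 145, 144, 143, 139, 132, 127, 123, 123, 122, 122, 122, 122, 122, 122, 122, 123, 123, 122, 121, 121, 125, 133, 138, 138, 134, 129, 124, 119, 114, 110, 107, 107]
16 sharp 6.8 [145, 145, 145, 145, 145, 145, 143, 140, 135, 128, 124, 123, 122, 122, 122, 122, 122, 122, 122, 123, 123, 122, 122, 121, 123, 131, 137, 139, 136, 131, 126, 121, 116, 111, 107, 106, 108]
17 sharp 6.5 [145, 145, 145, 145, 145, 144, 142, 137, 130, 125, 123, 122, 122, 122, 122, 122, 122, 122, 122, 123, 123, 122, 121, 122, 128, 135, 139, 138, 133, 128, 123, 117, 112, 107, 105, 106, 109]
```

The arm edges put the swing at ~13.8 degrees after the first drop and ~14.4 now, so the fingers have just started moving it. I'll keep nudging until a firm stop is felt.

Call:
apply_moves:
  rows:
    - {"x": 0, "y": -1, "z": 0, "rx": 0, "ry": 0, "rz": 0, "claw": 255}
    - {"x": 0, "y": -1, "z": 0, "rx": 0, "ry": 0, "rz": 0, "claw": 255}

```text
time_s: 14.45
position: [0.4488, 0.2389, 0.2041]
tcp_rot: [[-0.123, 0.986, 0.115], [0.722, 0.169, -0.671], [-0.681, 0.001, -0.732]]
force: [0.1, 0.4, 0.2]
opening: 0.003
grasp_force: 0.1
```

Call:
apply_moves:
  rows:
    - {"x": 0, "y": -0.7, "z": 0, "rx": 0, "ry": 0, "rz": 0, "claw": 255}
    - {"x": 0, "y": -0.7, "z": 0, "rx": 0, "ry": 0, "rz": 0, "claw": 255}

```text
time_s: 14.7
position: [0.4484, 0.2389, 0.2042]
tcp_rot: [[-0.123, 0.986, 0.116], [0.722, 0.169, -0.671], [-0.681, 0.001, -0.732]]
force: [1.5, 0.4, -1.4]
opening: 0.003
grasp_force: 0.4
```

Call:
apply_moves:
  rows:
    - {"x": 0, "y": -0.7, "z": 0, "rx": 0, "ry": 0, "rz": 0, "claw": 255}
    - {"x": 0, "y": -0.7, "z": 0, "rx": 0, "ry": 0, "rz": 0, "claw": 255}

```text
time_s: 14.95
position: [0.4481, 0.2389, 0.2042]
tcp_rot: [[-0.122, 0.986, 0.117], [0.722, 0.169, -0.671], [-0.681, 0.002, -0.732]]
force: [2.3, -0.1, -0.5]
opening: 0.0
grasp_force: 1.0
```

```bash
cat >> h.py <<'E'
def edges(t,A):
    g=cv2.cvtColor(t,cv2.COLOR_RGB2GRAY).astype(np.float32); o=np.arange(-30,30.1,.25)/1e3
    P=np.array([[pose(rr-.14,.126,43,A,oo)[0] for oo in o] for rr in np.linspace(.05,.105,25)])
    uv=proj('top',P.reshape(-1,3)).astype(np.float32).reshape(25,-1,2)
    G=np.gradient(cv2.GaussianBlur(cv2.remap(g,uv[...,0],uv[...,1],cv2.INTER_LINEAR).mean(0)[None],(0,0),4)[0])
    h=len(o)//2; c=(o[G[:h].argmin()]+o[h+G[h:].argmax()])/2; return A+np.degrees(c/.0775)
E
python3 - <<'E'
from h import *
t0=np.load('pics/top0.npz')['p'];t9=np.load('pics/top9.npz')['p']
a0=edges(t0,-.7); print(a0,edges(t9,13.5)-a0,[edges(capture('top')[0],13.8)-a0 for _ in range(3)],read_state()['force'])
E
```

```text
-0.7924125476017457 13.830349809593017 [np.float64(15.054475285610476), np.float64(14.96206273800873), np.float64(15.054475285610476)] [ 2.64895252  0.66700587 -0.26981287]
```

There is a firm stop at 2.6 N with the arm at 15.0 degrees. The total travel of ~3 mm equals the play of a 10 mm pin in a 13 mm hole, so the pin is in. A quick height test: centre the fingers and feel for the bar at the home contact height (TCP z≈0.209).

Call:
apply_moves:
  rows:
    - {"x": 0, "y": 6, "z": 0, "rx": 0, "ry": 0, "rz": 0, "claw": 255}
    - {"x": 0, "y": 12, "z": 0, "rx": 0, "ry": 0, "rz": 0, "claw": 255}
    - {"x": -1, "y": 17, "z": -1, "rx": 0, "ry": 0, "rz": 0, "claw": 255}
    - {"x": -2, "y": 17, "z": -2.2, "rx": 0, "ry": 0, "rz": 0, "claw": 255}
    - {"x": -3, "y": 17, "z": -3.2, "rx": 0, "ry": 0, "rz": 0, "claw": 255}
    - {"x": -3, "y": 17, "z": -3.2, "rx": 0, "ry": 0, "rz": 0, "claw": 255}

```text
time_s: 15.85
position: [0.4641, 0.2416, 0.2087]
tcp_rot: [[-0.123, 0.986, 0.115], [0.722, 0.169, -0.671], [-0.681, 0.001, -0.732]]
force: [0.5, 0.8, -0.4]
opening: 0.004
grasp_force: 0.0
```

Call:
apply_moves:
  rows:
    - {"x": -0.7, "y": 0, "z": -0.7, "rx": 0, "ry": 0, "rz": 0, "claw": 255}
    - {"x": -0.7, "y": 0, "z": -0.7, "rx": 0, "ry": 0, "rz": 0, "claw": 255}

```text
time_s: 16.1
position: [0.464, 0.2416, 0.2093]
tcp_rot: [[-0.123, 0.986, 0.115], [0.722, 0.168, -0.671], [-0.681, 0.001, -0.732]]
force: [1.2, 0.3, -1.1]
opening: 0.009
grasp_force: 0.4
```

Contact begins at z≈0.209, the same as in the first hole, so the pin is fully home. Lower back to mid-opening and withdraw.

Call:
apply_moves:
  rows:
    - {"x": 2, "y": 0, "z": 2, "rx": 0, "ry": 0, "rz": 0, "claw": 255}
    - {"x": 5, "y": 0, "z": 4, "rx": 0, "ry": 0, "rz": 0, "claw": 255}
    - {"x": 5, "y": 0, "z": -8, "rx": 0, "ry": 0, "rz": 0, "claw": 255}
    - {"x": 5, "y": 0, "z": -18, "rx": 0, "ry": 0, "rz": 0, "claw": 255}
    - {"x": 5, "y": 0, "z": -32, "rx": 0, "ry": 0, "rz": 0, "claw": 255}
    - {"x": 5, "y": 0, "z": -55, "rx": 0, "ry": 0, "rz": 0, "claw": 255}
    - {"x": 5, "y": 0, "z": -90, "rx": 0, "ry": 0, "rz": 0, "claw": 255}
    - {"x": 5, "y": 0, "z": -140, "rx": 0, "ry": 0, "rz": 0, "claw": 255}
    - {"x": 5, "y": 0, "z": -190, "rx": 0, "ry": 0, "rz": 0, "claw": 255}
    - {"x": 5, "y": 0, "z": -230, "rx": 0, "ry": 0, "rz": 0, "claw": 255}

```text
time_s: 17.35
position: [0.4364, 0.4014, 0.3771]
tcp_rot: [[-0.122, 0.986, 0.117], [0.723, 0.17, -0.67], [-0.68, 0.003, -0.733]]
force: [0.6, 0.4, 0.2]
opening: 0.004
grasp_force: 0.0
```

Call:
apply_moves:
  rows:
    - {"x": 0, "y": -40, "z": -30, "rx": 0, "ry": 0, "rz": 0, "claw": 255}
    - {"x": 0, "y": -90, "z": -50, "rx": 0, "ry": 0, "rz": 0, "claw": 255}
    - {"x": 10, "y": -140, "z": -60, "rx": 0, "ry": 0, "rz": 0, "claw": 255}
    - {"x": 20, "y": -180, "z": -60, "rx": 0, "ry": 0, "rz": 0, "claw": 255}
    - {"x": 20, "y": -180, "z": -60, "rx": 0, "ry": 0, "rz": 0, "claw": 255}
    - {"x": 20, "y": -180, "z": -60, "rx": 0, "ry": 0, "rz": 0, "claw": 255}

```text
time_s: 18.1
position: [0.2504, 0.4243, 0.4053]
tcp_rot: [[-0.123, 0.986, 0.117], [0.722, 0.169, -0.67], [-0.681, 0.002, -0.733]]
force: [-0.5, 0.6, -1.0]
opening: 0.008
grasp_force: 0.0
```

```bash
python3 - <<'E'
from h import *
t,_=capture('top');p,_=capture('side');a0=edges(np.load('pics/top0.npz')['p'],-.7);print('swing',edges(t,13.8)-a0)
# bottles unmoved? compare the side patch of the bottles with the start
q=np.load('pics/side0.npz')['p']
for n,(a,b,c,d) in dict(capped=(240,262,216,230),filled=(245,265,236,250),open=(245,266,257,272),caps=(295,312,222,250)).items():
    R=cv2.matchTemplate(p[a-6:b+6,c-6:d+6],q[a:b,c:d],cv2.TM_CCOEFF_NORMED);_,v,_,l=cv2.minMaxLoc(R);print(n,l,round(v,2))
s=read_state();print(s['force'],s['qvel'].round(2),s['time_s'])
E
```

```text
swing 15.054475285610476
capped (6, 6) 1.0
filled (6, 6) 1.0
open (6, 6) 1.0
caps (6, 6) 1.0
[0.61068868 0.32963487 0.44285299] [-0.42  0.2   0.07  0.2  -0.06  0.11] 18.2
```

The swing is one hole (15.05 degrees), nothing else has moved and the arm is clear.

```bash
python3 -c "from rig import hand_in; print(hand_in())"
```

```text
the job is handed in; nothing more can be done
None
```

The funnel is over the open bottle, one hole along (15.05° measured), with the pin home by feel (the bar was met at the same height as in the first hole); the bottles and loose caps measured unmoved (the cup was not checked), the robot is clear of the stand, and the job was handed in at about 18 s.

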